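# Brake lever check on the classroom handlebar

## Robot

A 6-joint arm with a two-finger parallel gripper is mounted at the origin on the work surface. World frame = base frame: x ahead of the robot, y to its left, z up, the work surface at z = 0. Lengths are in m, angles in rad, forces in N, time in s.
With the tool pointing down it reaches from about 0.35 to 0.85 m from the base axis. Payload 8.1 kg.
Tool frame: the origin (TCP) lies at the very end of the fingers, on their centre line; the grasp point (between the pads) lies 19 mm behind it; z points along the fingers, y is the line along which they close (so a half turn about z gives the same grasp; the last joint's range is limited). The gripper opens to 93 mm and grips with 3 to 60 N. Pads are 15 mm wide; open, the fingers measure 128 mm over their backs; the gripper's body (75 mm by 188 mm) begins 65 mm behind the grasp point.
Start: joints at [-1.412, 0.13, 1.488, -0, 1.523, -0.085], TCP at [0.145, -0.582, 0.193] pointing down, gripper open.
Joint ranges: [-2.96, 2.96], [-0.89, 2.26], [0.02, 2.5], [-1.34, 4.48], [0, 2.73], [-2.66, 2.66]. Speed limits (rad/s): [2.39, 2.39, 2.79, 3.14, 3.14, 3.14].

## Interface

Orientations are given as a rotation vector (axis times angle).
In Python, from rig import arm gives the robot as it stands.
- The arm moves only by the shell command python3 -m jog 'ROWS'. ROWS is JSON, a list of rows, each a list of 3 entries, a list of its own where there are three numbers: the shift along the tool's x, y, z in units of 0.05 m (1.0 is 0.05 m), then the turn about the tool's z in units of 180 degrees (1.0 is 180 degrees), then the closure, from 0 (fully open) to 1 (shut). A call has 1 to 20 rows; each row shifts and turns the commanded pose from where the row before left it, along the tool's axes as they then stand; what a row does not reach is not made up. A row lasts 1/10 s, in which the tool goes at most 50 mm and 8.59 degrees, less where a joint would pass 70% of its speed; a pose out of reach is approached as far as the arm can. A call with a number of a shift or a turn outside -1 to 1 is refused whole. A call with a gripper value outside its range is refused whole. The fingers move at their own pace and stop on an object; the grip force is fixed at half the most. Time passes only in rows, so rows that do not move let the fingers close. It gives the time, the measured TCP pose, the force, the opening and the grip force at its end, in the units of the state.
- arm.sense(): the state, without advancing time (a new reading comes with each control period).
- arm.capture(name): name is "side" or "top" or "wrist"; returns a dict with "pixels" (400x640x3 uint8, red, green, blue), "fx", "fy", "cx", "cy" (pixels), "R" (3x3) and "t" (3): a world point X has camera coordinates R X + t. Camera axes: x right, y down, z forward; pixel columns grow to the right and rows downward; lengths in m; the calibration is good to about 2 mm. The wrist camera is an equidistant fisheye: a pixel r from the principal point sees the ray r / f radians off the axis. A picture is of the moment at which its call begins. There is no depth.
- arm.close_job(): hands the job in; it is judged then, once.
The state is a dict: "time_s": time; "joint_pos": joint angles; "joint_vel": joint speeds; "joint_torque": joint torques, N m; "position": TCP position; "ee_rot": TCP orientation; "wrist_force": force on the tool from outside, world axes, zero at the start; "wrist_torque": the same for the moment, N m; "gripper_width": finger opening in m; "grip_force": force on a finger pad.
Only numpy, scipy, OpenCV 4.12 (cv2) and the standard library are available. Lean on these libraries where they do the work, as an engineer would, in place of code of your own. Each camera call takes 0.05 s, during which the arm holds its last target. There are 200 camera calls.

## Task

Check the two brake levers on the cycle-safety handlebar, first the left one (as seen from the robot), then the right one. Press each lever in towards the bar with the outside of the fingers until it comes up firmly against its stop short of the bar, hold it there for about a second without forcing it, and let it spring all the way back out before going on. Only push the levers, never pinch or hook them, leave the bowl, pot and spanner where they are, and finish clear of everything.

Things in the scene. Friction and masses are not known exactly. Their poses are not given: they have to be found in the camera images.
- stand: Fixed plywood base 150 x 240 x 18 mm, two cradles, a 22 mm aluminium handlebar 500 mm long. Origin on the table under mid-bar; y along the bar to the left grip (left seen from the robot), x away from the robot, z up. Bar axis 130 mm above the table; nothing on the stand above 160 mm. The levers lie on the robot's side (-x) of the bar at its height and are pressed in to stand +x.
- left_lever_face (a point): Middle of the left lever's outer face (turned away from the bar), 130 mm above the table; moves with it. Straight aluminium blade 108 mm long, 10 mm thick, 16 mm high, with a round end, on an upright pin 80 mm inboard of this point and 27 mm nearer the bar. Site y: along the blade to the left; x: from the face squarely towards the bar; released, turned 0.14 rad from the stand's (tip further out).
- right_lever_face (a point): The same point on the right lever, the mirror image of the left one: middle of its outer face, 130 mm above the table. Site y again points left (here inboard along the blade), x from the face squarely towards the bar.
- left_lever (a joint): Left lever's angle, rad: 0 released (its spring returns it there), growing as it is pressed to the bar; firm stop at 0.28, the face's middle having moved about 24 mm, its tip still 13 mm short of the grip. At the blade's middle the spring resists with about 1.5 N at first, 3 N just before the stop; more is felt only at the stop. Over 45 N is forcing it.
- right_lever (a joint): Right lever's angle in rad, as for the left, with the same spring; firm stop at 0.24 (about 20 mm of movement at the blade's middle, tip still 19 mm short of the grip).
- bowl: Bystander: loose white bowl 130 mm across, 50 mm high, on the table beside the base, below one of the grips or just beyond it. Origin at the centre of its underside. Not to be moved.
- pinch_pot: Bystander: loose terracotta pot 72 mm across, 60 mm high, on the table beside the base, below one of the grips or just beyond it. Origin at the centre of its underside. Not to be moved.
- spanner: Bystander: loose steel spanner 150 mm long, lying on the table between the robot and the stand. Not to be moved.
- left_grip (a point): Middle of the left black rubber grip, on the bar's axis, 130 mm above the table; grip 112 mm long, 33 mm thick.
- right_grip (a point): Middle of the right black rubber grip, on the bar's axis, 130 mm above the table; grip 112 mm long, 33 mm thick.

How it is judged:
By the outcome, as a careful person would: the job done as asked, in the order asked, and still so for the second after the job is handed in, with the robot touching nothing.
It also fails if it takes over 54 s, if anything falls off the work surface, if the arm or the gripper's body presses on something with over 40 N, if the wrist force passes 120 N, or if a joint passes its speed limit or range.

## Working session

There is one attempt and no reset: what is moved stays moved. The work goes in short steps, Python scripts to look and compute and a shell command to move; the robot and the scene stay as the last step left them, time stands still between calls to the robot, and variables do not carry over. Pictures are saved under pics/ and viewed, at most 10 in all, crops included, and the job is handed in when it is done.

```bash
mkdir -p pics; ls
python3 - <<'E'
from rig import arm
import cv2,json,numpy as np
for n in("top","side"):
    c=arm.capture(n);cv2.imwrite(f"pics/{n}0.png",c["pixels"][:,:,::-1])
    np.savez(f"pics/{n}.npz",**c)
    print(n,c["fx"],c["fy"],c["cx"],c["cy"],np.round(c["R"],4).tolist(),np.round(c["t"],4).tolist())
print(arm.sense())
E
```

```text
pics
top 375.615781066891 375.615781066891 319.13788904160157 199.4551296185581 [[0.0164, -0.9999, 0.0015], [-0.9811, -0.0164, -0.1927], [0.1927, 0.0016, -0.9812]] [0.018, 0.592, 0.7625]
side 390.08507903453005 390.08507903453005 318.894392686775 196.16173293517915 [[0.8851, -0.4651, -0.0161], [-0.252, -0.4499, -0.8568], [0.3912, 0.7624, -0.5154]] [-0.4875, 0.245, 0.5865]
{'time_s': 0.1, 'joint_pos': array([-1.41240327e+00,  1.31083932e-01,  1.48915488e+00, -4.00940302e-06,
        1.52302270e+00, -8.53873867e-02]), 'joint_vel': array([ 2.44427352e-03,  3.60259697e-04, -4.43052450e-03, -9.10798842e-06,
       -7.37311021e-04,  8.40942380e-04]), 'joint_torque': array([ 2.43081042e-03, -5.61337388e+01, -4.93096375e+01,  7.69724767e-02,
        2.91104161e-02, -7.99923669e-05]), 'position': array([ 0.1447628 , -0.58169883,  0.19180193]), 'ee_rot': array([-3.11662858e+00, -3.81779464e-01,  1.01901221e-04]), 'wrist_force': array([ 0.19600561, -0.44880341,  1.19084394]), 'wrist_torque': array([-0.01193893,  0.00713512, -0.0317656 ]), 'grip_force': 0.0, 'gripper_width': 0.09296777011499238}
```

View pics/top0.png

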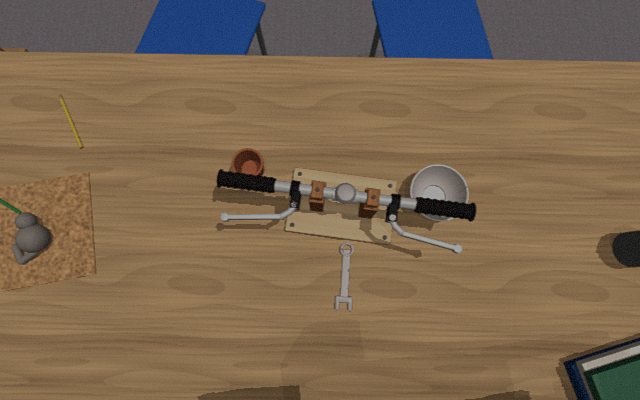

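View pics/side0.png

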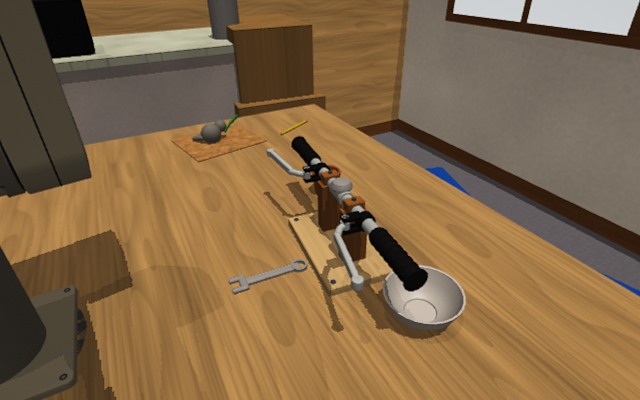

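The top view shows the bar from (219,179), the left grip end, to (474,212), the right. The lever tips are at about (225,217) left and (458,249) right. The pot is at (248,163), beyond the left grip, the bowl at (439,193) under the right grip, and the spanner at (345,280). Next I'll enlarge the top view for the levers.

Run:
```python
import cv2
i=cv2.imread("pics/top0.png")
cv2.imwrite("pics/c.png",cv2.resize(i[140:275,210:485][:, :],(0,0),fx=2.9,fy=2.9,interpolation=cv2.INTER_CUBIC))
```

```text
(no output)
```

View pics/c.png

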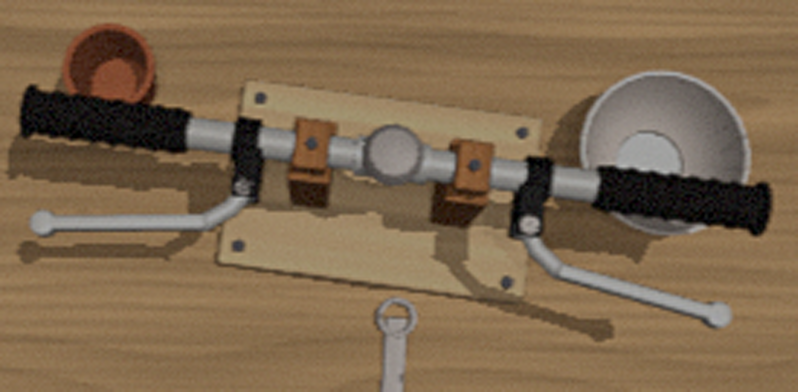

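```bash
cat > h.py <<'E'
import numpy as np
def ray(n,u,v,z):
    c=np.load(f"pics/{n}.npz");R,t=c["R"],c["t"]
    d=R.T@np.array([(u-c["cx"])/c["fx"],(v-c["cy"])/c["fy"],1]);o=-R.T@t
    return o+d*(z-o[2])/d[2]
def top(u,v,z): return ray("top",210+(u+.5)/2.9-.5,140+(v+.5)/2.9-.5,z)
E
python3 - <<'E'
from h import *
P={k:top(*v) for k,v in dict(Lend=(24,110,.13),Rend=(768,208,.13),Lpin=(243,186,.14),Rpin=(530,224,.14),Ltip=(41,222,.134),Ltipb=(207,222,.134),Rtip=(719,314,.134),Rb=(557,270,.134),
 B1=(260,98,.018),B2=(522,132,.018),B3=(237,245,.018),B4=(506,283,.018),bowl=(664,152,.05),pot=(110,70,.06),sp=(396,305,.005)).items()}
for k,p in P.items(): print(k,p.round(4))
print("side Ltip",ray("side",270,153,.13).round(4),"Rtip",ray("side",358,283,.13).round(4))
L,R=P["Lend"],P["Rend"]
d=(L-R);print("len",np.linalg.norm(d));d/=np.linalg.norm(d)
yaw=np.arctan2(-d[0],d[1]);print("yaw",yaw)
X=np.array([np.cos(yaw),np.sin(yaw),0]);m=(L+R)/2
bm=sum(P[k] for k in("B1","B2","B3","B4"))/4
print("mid",m,"base mid",bm)
for k in P: q=P[k]-m; print(k,"stand x,y",(q@X).round(4),(q@d).round(4))
E
```

```text
Lend [0.6188 0.2317 0.13  ]
Rend [ 0.5585 -0.2796  0.13  ]
Lpin [0.5659 0.0777 0.14  ]
Rpin [ 0.5433 -0.1153  0.14  ]
Ltip [0.5401 0.2137 0.134 ]
Ltipb [0.5419 0.1017 0.134 ]
Rtip [ 0.4858 -0.2409  0.134 ]
Rb [ 0.5133 -0.1339  0.134 ]
B1 [0.6601 0.0749 0.018 ]
B2 [ 0.6357 -0.1344  0.018 ]
B3 [0.5415 0.0896 0.018 ]
B4 [ 0.5153 -0.1196  0.018 ]
bowl [ 0.6142 -0.2364  0.05  ]
pot [0.6691 0.1877 0.06  ]
sp [ 0.4979 -0.0354  0.005 ]
side Ltip [0.5394 0.2149 0.13  ] Rtip [ 0.488 -0.238  0.13 ]
len 0.5148421944970185
yaw -0.11731127094384709
mid [ 0.58862498 -0.0239966   0.13      ] base mid [ 0.5881456  -0.02238629  0.018     ]
Lend stand x,y 0.0 0.2574
Rend stand x,y 0.0 -0.2574
Lpin stand x,y -0.0344 0.0983
Rpin stand x,y -0.0344 -0.096
Ltip stand x,y -0.0761 0.2304
Ltipb stand x,y -0.0611 0.1194
Rtip stand x,y -0.0767 -0.2274
Rb stand x,y -0.0619 -0.1179
B1 stand x,y 0.0595 0.1065
B2 stand x,y 0.0597 -0.1041
B3 stand x,y -0.0601 0.1073
B4 stand x,y -0.0616 -0.1036
bowl stand x,y 0.0502 -0.208
pot stand x,y 0.0551 0.2197
sp stand x,y -0.0888 -0.0219
```

```bash
python3 -m jog '[[[0,0,0],-0.0428,1],[[0,0,0],-0.0428,1],[[0,0,0],-0.0428,1],[[0,0,0],-0.0428,1],[[0,0,0],-0.0428,1],[[0,0,0],-0.0428,1],[[0,0,0],-0.0428,1],[[0,0,0],-0.0428,1],[[0,0,0],-0.0428,1],[[0,0,0],0,1],[[0,0,0],0,1]]'
cat >> h.py <<'E'
M=np.array([.5884,-.0232,.13]);YAW=-.1173
X=np.array([np.cos(YAW),np.sin(YAW),0]);D=np.array([-np.sin(YAW),np.cos(YAW),0])
def st(s=None):
    from rig import arm
    from scipy.spatial.transform import Rotation as Ro
    s=s or arm.sense();p=s["position"]-M;f=s["wrist_force"]
    T=Ro.from_rotvec(s["ee_rot"]).as_matrix()
    print("t %.2f"%s["time_s"],"stand x,y,z mm",(1e3*np.array([p@X,p@D,p[2]+.13])).round(1),"F",np.round([f@X,f@D,f[2]],1),
     "toolx yaw err",round(np.arctan2(T[1,0],T[0,0])-YAW-np.pi/2,4),"w",s["gripper_width"].round(4),"q",np.round(s["joint_pos"],2))
E
python3 -c "from h import *;st()"
```

```text
time_s: 1.2
position: [0.1448, -0.582, 0.1923]
ee_rot: [-2.351, -2.083, -0.001]
wrist_force: [0.1, 0.9, 0.3]
gripper_width: 0.0096
grip_force: 0.0Traceback (most recent call last):
  File "<string>", line 1, in <module>
    from h import *;st()
                    ~~^^
  File "h.py", line 15, in st
    "toolx yaw err",round(np.arctan2(T[1,0],T[0,0])-YAW-np.pi/2,4),"w",s["gripper_width"].round(4),"q",np.round(s["joint_pos"],2))
                                                                       ^^^^^^^^^^^^^^^^^^^^^^^^
AttributeError: 'float' object has no attribute 'round'
```

```bash
sed -i 's/s\["gripper_width"\].round(4)/round(s["gripper_width"],4)/' h.py
python3 -m jog '[[[0.78,0.25,0],0,1],[[0.78,0.25,0],0,1],[[0.78,0.25,0],0,1],[[0.78,0.25,0],0,1],[[0.78,0.25,0],0,1],[[0.78,0.25,0],0,1],[[0.78,0.25,0],0,1],[[0.78,0.25,0],0,1],[[0.78,0.25,0],0,1],[[0.78,0.25,0],0,1],[[0.78,0.25,0],0,1],[[0.78,0.25,0],0,1],[[0.78,0.25,0],0,1],[[0.78,0.25,0],0,1],[[0.78,0.25,0],0,1],[[0.78,0.25,0],0,1],[[0.78,0.25,0],0,1],[[0.78,0.25,0],0,1],[[0.78,0.25,0],0,1],[[0,0,0],0,1]]'
python3 -c "from h import *;st()"
```

```text
time_s: 3.2
position: [0.4678, 0.1299, 0.1922]
ee_rot: [-2.346, -2.087, -0.001]
wrist_force: [0.2, -0.9, 0.7]
gripper_width: 0.0005
grip_force: 0.0
t 3.20 stand x,y,z mm [-137.7  137.9  192.2] F [ 0.3 -0.9  0.7] toolx yaw err 0.0007 w 0.0005 q [ 0.16 -0.18  1.8   0.    1.53  0.28]
```

```bash
python3 -m jog '[[[0.36,0.08,0.2],0,1],[[0.36,0.06,0.4],0,1],[[0,0,0.5],0,1],[[0,0,0.4],0,1],[[0,0,0.18],0,1],[[0,0,0],0,1],[[0,0,0],0,1]]'
python3 - <<'E'
from h import *;st()
from rig import arm;import cv2
a=arm.capture("side")["pixels"][90:310,200:500,::-1]
cv2.imwrite("pics/p1.png",cv2.resize(a,(0,0),fx=2.6,fy=2.6,interpolation=cv2.INTER_CUBIC))
E
```

```text
time_s: 3.9
position: [0.4788, 0.1607, 0.1097]
ee_rot: [2.348, 2.086, 0.001]
wrist_force: [0.1, -0.4, 0.3]
gripper_width: 0.0004
grip_force: 0.0
t 3.90 stand x,y,z mm [-130.4  169.8  109.7] F [ 0.1 -0.4  0.3] toolx yaw err -0.0009 w 0.0004 q [ 0.22 -0.07  1.85 -0.    1.36  0.34]
```

View pics/p1.png

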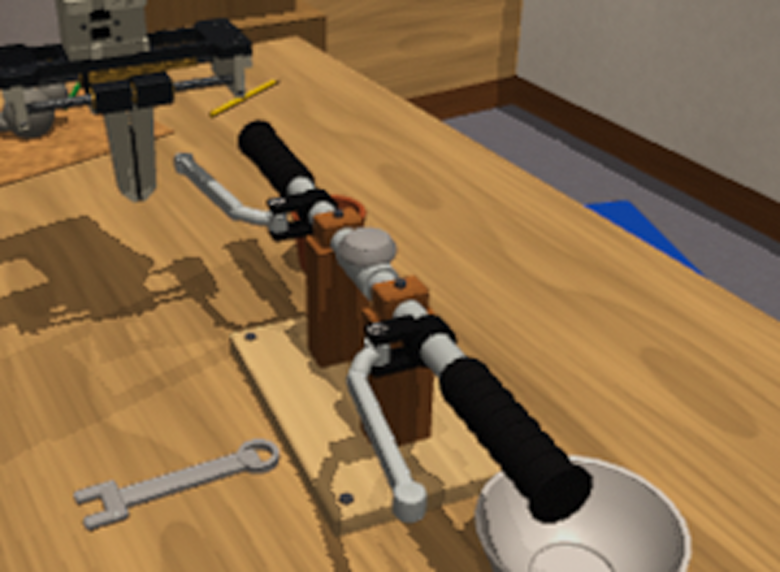

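The picture shows the closed fingertips at about (140,195) in the crop, in front of the left lever's blade (180,160)–(235,210), with nothing in between. Next I close in on the lever.

```bash
python3 -m jog '[[[0.06,0.3,0],0,1],[[0,0.2,0.04],0,1],[[0,0.1,0],0,1],[[0,0.1,0],0,1],[[0,0.1,0],0,1],[[0,0.1,0],0,1],[[0,0,0],0,1],[[0,0,0],0,1]]'; python3 -c "from h import *;st()"
python3 -m jog '[[[0,0.08,0],0,1],[[0,0.08,0],0,1],[[0,0.08,0],0,1],[[0,0,0],0,1],[[0,0,0],0,1]]'; python3 -c "from h import *;st()"
```

```text
time_s: 4.75
position: [0.5232, 0.1587, 0.1067]
ee_rot: [-2.347, -2.088, 0.0]
wrist_force: [-0.3, 0.8, 0.0]
gripper_width: 0.0004
grip_force: 0.0
t 4.75 stand x,y,z mm [-86.  173.  106.7] F [-0.4  0.7  0. ] toolx yaw err 0.0004 w 0.0004 q [0.2  0.04 1.74 0.   1.36 0.32]
time_s: 5.25
position: [0.5354, 0.1576, 0.1069]
ee_rot: [-2.347, -2.088, -0.001]
wrist_force: [-3.9, 4.6, 3.2]
gripper_width: 0.0004
grip_force: 2.3
t 5.25 stand x,y,z mm [-73.8 173.3 106.9] F [-4.4  4.1  3.2] toolx yaw err 0.0005 w 0.0004 q [0.19 0.07 1.71 0.   1.36 0.31]
```

Run:
```python
from h import *
from rig import arm;import cv2
st()
s=arm.capture("side")["pixels"][100:230,220:400,::-1]
st()
a=arm.capture("wrist")["pixels"][:,:,::-1]
st()
o=np.zeros((400,800,3),np.uint8);o[:,:400]=a[:,120:520];o[:289,400:]=cv2.resize(s,(400,289),interpolation=cv2.INTER_CUBIC)
cv2.imwrite("pics/p2.png",o)
```

```text
t 5.25 stand x,y,z mm [-73.8 173.3 106.9] F [-4.4  4.1  3.2] toolx yaw err 0.0005 w 0.0004 q [0.19 0.07 1.71 0.   1.36 0.31]
t 5.30 stand x,y,z mm [-73.9 173.3 106.9] F [-3.1  3.2  3.4] toolx yaw err 0.0006 w 0.0006 q [0.19 0.07 1.71 0.   1.36 0.31]
t 5.35 stand x,y,z mm [-73.9 173.3 106.9] F [-4.1  3.8  2.6] toolx yaw err 0.0006 w 0.0006 q [0.19 0.07 1.71 0.   1.36 0.31]
```

View pics/p2.png

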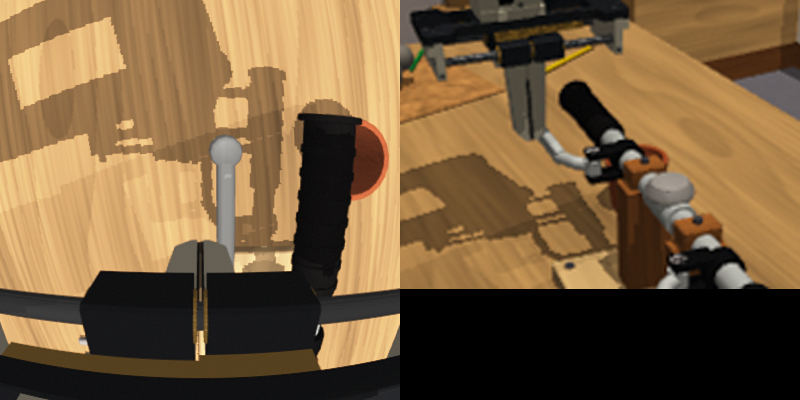

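The fingers' outer side bears on the middle of the left blade (wrist view at about (225,255)), clear of the grip. I'll keep pressing and follow the lever's arc.

```bash
python3 -m jog '[[[0.05,0.04,0],0,1],[[0.04,0.04,0],0,1],[[0.02,0.04,0],0,1],[[0,0,0],0,1],[[0,0,0],0,1]]'; python3 -c "from h import *;st()"
python3 -m jog '[[[0.01,0.03,0],0,1],[[0.01,0.03,0],0,1],[[0,0,0],0,1],[[0,0,0],0,1]]'; python3 -c "from h import *;st()"
```

```text
time_s: 5.85
position: [0.5419, 0.1617, 0.1066]
ee_rot: [2.347, 2.088, -0.001]
wrist_force: [-1.6, -2.1, 2.0]
gripper_width: 0.0006
grip_force: 1.7
t 5.85 stand x,y,z mm [-67.8 178.2 106.6] F [-1.3 -2.2  2. ] toolx yaw err 0.0002 w 0.0006 q [ 0.2   0.09  1.69 -0.    1.36  0.32]
time_s: 6.25
position: [0.5449, 0.1627, 0.1067]
ee_rot: [-2.347, -2.088, 0.0]
wrist_force: [-2.6, -1.9, 1.5]
gripper_width: 0.0004
grip_force: 1.6
t 6.25 stand x,y,z mm [-65.  179.5 106.7] F [-2.4 -2.2  1.5] toolx yaw err 0.0005 w 0.0004 q [0.2  0.1  1.68 0.   1.36 0.32]
```

```bash
python3 -m jog '[[[0.005,0.02,0],0,1],[[0.005,0.02,0],0,1],[[0,0,0],0,1]]'; python3 -c "from h import *;st()"
python3 -m jog '[[[0,0.02,0],0,1],[[0,0,0],0,1]]'; python3 -c "from h import *;st()"
```

```text
time_s: 6.55
position: [0.547, 0.163, 0.1067]
ee_rot: [-2.347, -2.088, 0.0]
wrist_force: [-2.5, -1.5, 1.6]
gripper_width: 0.0005
grip_force: 1.6
t 6.55 stand x,y,z mm [-62.9 180.1 106.7] F [-2.3 -1.8  1.6] toolx yaw err 0.0004 w 0.0005 q [0.2  0.11 1.67 0.   1.36 0.32]
time_s: 6.75
position: [0.548, 0.163, 0.1067]
ee_rot: [-2.347, -2.088, -0.0]
wrist_force: [-3.6, -1.9, 1.8]
gripper_width: 0.0003
grip_force: 1.7
t 6.75 stand x,y,z mm [-61.9 180.2 106.7] F [-3.4 -2.3  1.8] toolx yaw err 0.0005 w 0.0003 q [0.2  0.11 1.67 0.   1.36 0.32]
```

```bash
python3 -m jog '[[[0,0.02,0],0,1],[[0,0,0],0,1]]'; python3 -c "from h import *;st()"
```

```text
time_s: 6.95
position: [0.5485, 0.1629, 0.1066]
ee_rot: [-2.347, -2.087, 0.001]
wrist_force: [-5.4, -1.3, 3.0]
gripper_width: 0.0004
grip_force: 2.9
t 6.95 stand x,y,z mm [-61.4 180.2 106.6] F [-5.2 -1.9  3. ] toolx yaw err 0.0006 w 0.0004 q [0.2  0.11 1.67 0.   1.36 0.32]
```

```bash
python3 -m jog '[[[0,0.02,0],0,1],[[0,0,0],0,1]]'; python3 -c "from h import *;st()"
```

```text
time_s: 7.15
position: [0.5488, 0.1629, 0.1065]
ee_rot: [-2.346, -2.087, 0.003]
wrist_force: [-8.2, -0.1, 5.6]
gripper_width: 0.0002
grip_force: 4.7
t 7.15 stand x,y,z mm [-61.1 180.2 106.5] F [-8.1 -1.1  5.6] toolx yaw err 0.0006 w 0.0002 q [0.2  0.12 1.66 0.   1.36 0.31]
```

```bash
python3 -m jog '[[[0,0.02,0],0,1],[[0,0.02,0],0,1],[[0,0,0],0,1],[[0,0,0],0,1],[[0,0,0],0,1]]'; python3 -c "from h import *;st()"
```

```text
time_s: 7.65
position: [0.5493, 0.1629, 0.1063]
ee_rot: [-2.344, -2.086, 0.006]
wrist_force: [-15.4, 0.1, 8.3]
gripper_width: 0.0004
grip_force: 8.4
t 7.65 stand x,y,z mm [-60.6 180.2 106.3] F [-15.4  -1.7   8.3] toolx yaw err 0.0009 w 0.0004 q [0.2  0.12 1.66 0.   1.37 0.31]
```

Firm at the stop with about 15 N. I'll hold it there, then back off along the reversed path.

```bash
python3 -m jog '[[[0,0,0],0,1],[[0,0,0],0,1],[[0,0,0],0,1],[[0,0,0],0,1],[[0,0,0],0,1],[[0,0,0],0,1],[[0,0,0],0,1],[[0,0,0],0,1],[[0,-0.04,0],0,1],[[0,-0.06,0],0,1],[[-0.02,-0.08,0],0,1],[[-0.02,-0.08,0],0,1],[[-0.02,-0.08,0],0,1],[[-0.02,-0.08,0],0,1],[[-0.03,-0.1,0],0,1],[[-0.03,-0.2,0],0,1],[[0,-0.3,0],0,1],[[0,-0.4,0],0,1],[[0,0,0],0,1],[[0,0,0],0,1]]'
python3 - <<'E'
from h import *;st()
from rig import arm;import cv2
a=arm.capture("top")["pixels"][140:275,210:485,::-1]
cv2.imwrite("pics/p3.png",cv2.resize(a,(0,0),fx=2.9,fy=2.9,interpolation=cv2.INTER_CUBIC))
E
```

```text
time_s: 9.65
position: [0.4808, 0.1639, 0.107]
ee_rot: [2.346, 2.088, 0.002]
wrist_force: [0.9, -0.1, 0.1]
gripper_width: 0.0004
grip_force: 0.0
t 9.65 stand x,y,z mm [-128.8  173.2  107. ] F [ 0.9 -0.   0.1] toolx yaw err 0.0009 w 0.0004 q [ 0.23 -0.06  1.85  0.    1.36  0.34]
```

View pics/p3.png

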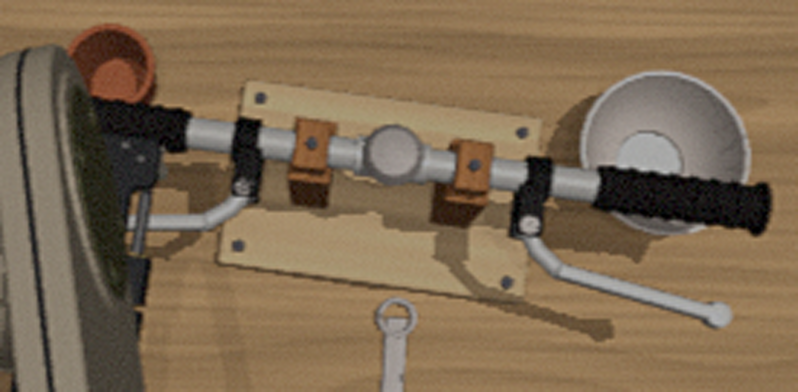

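The left blade is back at its original place (row 222 in the crop), and the bowl, pot and spanner haven't moved. Next is the right lever.

```bash
python3 -m jog '[[[-0.2,-0.2,-0.2],0,1],[[-0.6,0,-0.2],0,1],[[-0.7,0,0],0,1],[[-0.7,0,0],0,1],[[-0.7,0,0],0,1],[[-0.7,0,0],0,1],[[-0.7,0,0],0,1],[[-0.7,0,0],0,1],[[-0.7,0,0],0,1],[[-0.7,0,0],0,1],[[-0.5,0,0],0,1],[[0,0,0.2],0,1],[[0,0,0.2],0,1],[[0,0,0],0,1],[[0,0,0],0,1]]'; python3 -c "from h import *;st()"
```

```text
time_s: 11.2
position: [0.4302, -0.1766, 0.106]
ee_rot: [-2.345, -2.088, 0.0]
wrist_force: [0.5, -0.7, 0.6]
gripper_width: -0.0
grip_force: 0.0
t 11.20 stand x,y,z mm [-139.1 -170.9  106. ] F [ 0.6 -0.7  0.6] toolx yaw err 0.0017 w -0.0 q [-0.5  -0.18  1.96  0.    1.37 -0.38]
```

```bash
python3 -m jog '[[[0,0.3,0],0,1],[[0,0.4,0],0,1],[[0,0.2,0],0,1],[[0,0.1,0],0,1],[[0,0.05,0],0,1],[[-0.02,0.06,0],0,1],[[-0.02,0.06,0],0,1],[[-0.02,0.06,0],0,1],[[0,0,0],0,1],[[0,0,0],0,1]]'; python3 -c "from h import *;st()"
python3 -m jog '[[[-0.02,0.06,0],0,1],[[-0.02,0.06,0],0,1],[[-0.01,0.04,0],0,1],[[0,0,0],0,1],[[0,0,0],0,1]]'; python3 -c "from h import *;st()"
```

```text
time_s: 12.2
position: [0.491, -0.1881, 0.1067]
ee_rot: [-2.347, -2.088, 0.0]
wrist_force: [-2.2, 0.9, 0.9]
gripper_width: 0.0008
grip_force: 0.9
t 12.20 stand x,y,z mm [ -77.4 -175.1  106.7] F [-2.3  0.6  0.9] toolx yaw err 0.0003 w 0.0008 q [-0.46 -0.01  1.8  -0.    1.36 -0.35]
time_s: 12.7
position: [0.4989, -0.1916, 0.1067]
ee_rot: [2.347, 2.088, -0.0]
wrist_force: [-2.0, -1.0, 1.3]
gripper_width: 0.0005
grip_force: 1.5
t 12.70 stand x,y,z mm [ -69.2 -177.7  106.7] F [-1.9 -1.2  1.3] toolx yaw err 0.0004 w 0.0005 q [-0.46  0.01  1.77 -0.    1.36 -0.35]
```

```bash
python3 -m jog '[[[0,0.03,0],0,1],[[0,0.03,0],0,1],[[0,0,0],0,1]]'; python3 -c "from h import *;st()"
```

```text
time_s: 13.0
position: [0.5019, -0.1921, 0.1068]
ee_rot: [2.347, 2.088, -0.001]
wrist_force: [-3.7, -3.0, 1.9]
gripper_width: 0.0007
grip_force: 2.1
t 13.00 stand x,y,z mm [ -66.2 -177.9  106.8] F [-3.3 -3.4  1.9] toolx yaw err 0.0003 w 0.0007 q [-0.46  0.02  1.76 -0.    1.36 -0.34]
```

```bash
python3 -m jog '[[[0,0.02,0],0,1],[[0,0,0],0,1]]'; python3 -c "from h import *;st()"
```

```text
time_s: 13.2
position: [0.5028, -0.1923, 0.1069]
ee_rot: [2.347, 2.087, -0.001]
wrist_force: [-4.4, -3.7, 1.8]
gripper_width: 0.0006
grip_force: 2.2
t 13.20 stand x,y,z mm [ -65.2 -177.9  106.9] F [-3.9 -4.2  1.8] toolx yaw err 0.0002 w 0.0006 q [-0.46  0.02  1.76 -0.    1.36 -0.34]
```

```bash
python3 -m jog '[[[0,0.02,0],0,1],[[0,0.02,0],0,1],[[0,0,0],0,1]]'; python3 -c "from h import *;st()"
```

```text
time_s: 13.5
position: [0.5038, -0.1925, 0.1068]
ee_rot: [-2.347, -2.087, 0.003]
wrist_force: [-7.5, -3.8, 4.8]
gripper_width: 0.0008
grip_force: 4.8
t 13.50 stand x,y,z mm [ -64.2 -178.1  106.8] F [-7.  -4.7  4.8] toolx yaw err 0.0002 w 0.0008 q [-0.46  0.03  1.76 -0.    1.36 -0.34]
```

Stop reached. I'll add a little pressure, hold for about a second, then check.

```bash
python3 -m jog '[[[0,0.02,0],0,1],[[0,0.02,0],0,1],[[0,0,0],0,1],[[0,0,0],0,1],[[0,0,0],0,1],[[0,0,0],0,1]]'; python3 -c "from h import *;st()"
```

```text
time_s: 14.1
position: [0.5043, -0.1927, 0.1066]
ee_rot: [-2.345, -2.085, 0.006]
wrist_force: [-16.1, -3.2, 8.6]
gripper_width: 0.0007
grip_force: 8.7
t 14.10 stand x,y,z mm [ -63.6 -178.2  106.6] F [-15.6  -5.1   8.6] toolx yaw err 0.0001 w 0.0007 q [-0.46  0.03  1.75 -0.    1.36 -0.34]
```

```bash
python3 -m jog '[[[0,0,0],0,1],[[0,0,0],0,1],[[0,0,0],0,1],[[0,0,0],0,1],[[0,0,0],0,1],[[0,0,0],0,1],[[0,0,0],0,1],[[0,-0.04,0],0,1],[[0,-0.06,0],0,1],[[0.02,-0.08,0],0,1],[[0.02,-0.08,0],0,1],[[0.02,-0.08,0],0,1],[[0.02,-0.08,0],0,1],[[0.03,-0.1,0],0,1],[[0.03,-0.2,0],0,1],[[0,-0.3,0],0,1],[[0,-0.4,0],0,1],[[0,-0.5,-0.3],0,1],[[0,-0.5,-0.8],0,1],[[0,0,-0.8],0,1]]'
python3 -m jog '[[[-0.8,-0.4,0],0,1],[[-0.8,-0.4,0],0,1],[[-0.8,-0.4,0],0,1],[[0,0,0],0,1],[[0,0,0],0,1]]'
python3 - <<'E'
from h import *;st()
from rig import arm;import cv2
a=arm.capture("top")["pixels"][140:275,210:485,::-1]
cv2.imwrite("pics/p4.png",cv2.resize(a,(0,0),fx=2.9,fy=2.9,interpolation=cv2.INTER_CUBIC))
E
```

```text
time_s: 16.1
position: [0.384, -0.1702, 0.2014]
ee_rot: [-2.346, -2.085, 0.002]
wrist_force: [0.5, -0.4, 1.2]
gripper_width: 0.0006
grip_force: 0.0
time_s: 16.6
position: [0.3131, -0.2837, 0.2016]
ee_rot: [-2.351, -2.084, -0.001]
wrist_force: [1.0, 0.4, -0.1]
gripper_width: 0.0003
grip_force: 0.0
t 16.60 stand x,y,z mm [-243.  -291.   201.6] F [ 0.9  0.5 -0.1] toolx yaw err -0.0027 w 0.0003 q [-0.86 -0.37  1.94  0.    1.58 -0.74]
```

View pics/p4.png

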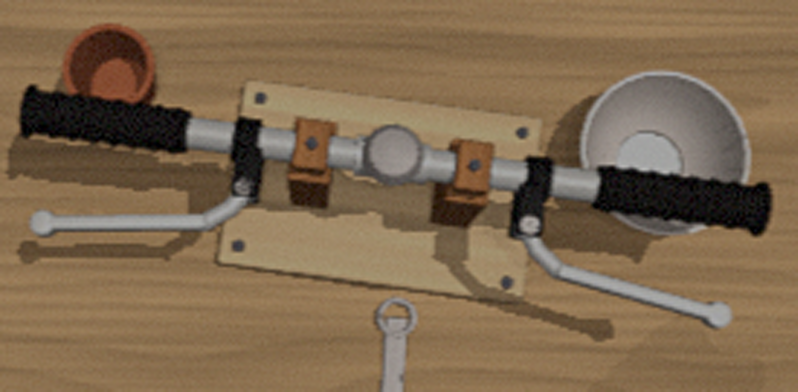

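Both lever tips, (41,222) and (719,314), are back at their first positions, and the bystanders haven't moved. The arm is clear.

```bash
python3 -c "from rig import arm;print(arm.close_job())"
```

```text
the job is handed in; nothing more can be done
None
```

I pressed the left brake lever and then the right to their stops (about 15 N each, held over a second), and both sprang fully back; the bowl, pot and spanner look unmoved, the arm is clear, and I handed the job in at about 17 s.

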